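Push the spent tip rack through the waste-chute flap

TASK

Discard the spent tip rack, the one with the bare blue top: with the fingertips, slide it steadily along the deck into the guided lane and on through the yellow gravity flap until it drops down the waste chute into the bin, then draw back so that the flap falls shut behind it. Only push it: never pick it up, tip it on the deck or shoot it in, do not knock or lean on the deck and chute, and leave the full tip rack, the tube rack and the screw cap undisturbed.

Things in the scene. Friction and masses are not known exactly. Their poses are not given: they have to be found in the camera images.
- station: Fixed corner of a liquid handler's deck with a waste chute at its right end; place and yaw vary. Origin on the bench (z 0) under the shut flap's middle; z up, +x away from the robot, -y the way waste is pushed. Flat aluminium deck, top at z = 150 mm, x -145 to 265, y 0 to 508 mm.
- lane_mouth (a point): On the deck, middle of the mouth of the lane to the flap (station y = 122 mm; same axes as the station). Two fixed dark guide rails, 8 mm thick, 14 mm high: 170 mm apart inside here, closing at 25 degrees each side to 104 mm at y = 50 mm, then parallel to the doorway.
- doorway (a point): Deck-level middle of the doorway in which the flap hangs (station y = 0; same axes). Clear opening 104 mm wide, 87 mm high; steel jambs and lintel 12 mm deep (y -6 to 6), lintel top 99 mm above the deck. Behind it a closed clear hood of the same height. Fingers leaning forward keep the gripper's body off the lintel.
- drop_edge (a point): Middle of the end of the level floor behind the flap (station y = -40 mm, deck level; same axes). From here a steel ramp falls at 38 degrees to the bin floor, 140 mm below the deck. A rack whose centre is pushed past it slides down by itself; its trailing end is then still 24 mm outside the doorway's middle, so fingertips need not pass it.
- flap (a joint): Yellow flap in the doorway, hinged at the top, 100 mm wide, 80 mm high, about 22 g, hanging by its weight. 0 = shut, grows (rad, to 1.5) as its lower edge swings inwards, in the station's -y direction. It cannot swing outwards; it yields to well under 1 N and falls shut by itself when nothing is in its way.
- flap_edge (a point): Middle of the lower edge of the yellow flap, 4 mm above the deck when shut, on the station's y = -2 mm.
- spent_rack_mid (a point): Centre (half-way up) of the spent tip rack to be discarded: black box with a bright blue top of 96 bare holes, loose on the deck before the lane, up to 50 mm out of line with it, mostly on the robot's side. 85.5 mm along its own x, 127.8 mm along its own y, 40 mm high, about 110 g; its own y lies roughly along the lane (within 12 degrees), its trailing face is 64 mm from the centre on its own +y side. Slides easily.
- full_rack_mid (a point): Centre of the full tip rack, which stays: same size, all black with 96 white tips standing 9 mm out of its top; loose on the deck beyond the lane.
- tube_rack_mid (a point): Point 55 mm above the foot of the black tube rack with clear conical tubes, which stays: 100 x 130 mm, 72 mm high, tubes up to 119 mm above the deck; loose on the deck.
- screw_cap_mid (a point): Centre of a loose blue screw cap, 35 mm across, 14 mm high, lying on the deck, which stays.

How it is judged:
By the outcome, as a careful person would: the job done as asked, in the order asked, and still so for the second after the job is handed in, with the robot touching nothing.
It also fails if it takes over 48 s, if anything falls off the work surface, if the arm or the gripper's body presses on something with over 40 N, if the wrist force passes 120 N, or if a joint passes its speed limit or range.

ROBOT

A 7-joint arm with a two-finger parallel gripper is mounted at the origin on the work surface. World frame = base frame: x ahead of the robot, y to its left, z up, the work surface at z = 0. Lengths are in m, angles in rad, forces in N, time in s.
With the tool pointing down it reaches from about 0.4 to 0.85 m from the base axis. Payload 4.5 kg.
Tool frame: the origin (TCP) lies midway between the tips of the shut fingers; the grasp point (between the pads) lies 19 mm behind it; z points along the fingers, y is the direction in which the jaws open and shut (so a half turn about z gives the same grasp; the last joint's range is limited). The gripper opens to 88 mm and grips with 3 to 60 N. Pads are 18 mm wide; open, the fingers measure 123 mm over their backs; the gripper's body (75 mm by 187 mm) begins 45 mm behind the grasp point.
Start: joints at [1.236, 0.689, -0.195, 1.565, 0.157, 0.902, -0.215], TCP at [0.225, -0.583, 0.239] pointing down, gripper open.
Joint ranges: [-3.01, 3.01], [-0.46, 2.08], [-1.47, 1.51], [0.13, 2.56], [-1, 4.14], [0.04, 2.09], [-2.66, 2.66]. Speed limits (rad/s): [2.57, 2.57, 3.14, 3.14, 3.14, 3.14, 3.14].

INTERFACE

Orientations are given as a unit quaternion [x, y, z, w].
In Python, from plant import r gives the robot as it stands. The module is installed in compiled form; this text tells all that it offers.
- The arm moves only by the tool carry_out, never from a script. Its argument "commands" is a list of rows, each a list of 6 numbers: the shift along the tool's x, y, z in m, then the turn, a rotation vector about the tool's x, y, z in degrees. In form: [[dx, dy, dz, wx, wy, wz], ...]. A call has 1 to 12 rows; each row is the pose to reach, as a shift and turn from the pose commanded when the call began, along the tool's axes at that moment; what a row does not reach only later rows make up. A row lasts 1/10 s, in which the tool goes at most 50 mm and 8.59 degrees, less where a joint would pass 70% of its speed; a pose out of reach is approached as far as the arm can. A call with a gripper value outside its range is refused whole. "fingers" is the closure in counts, from 0 (fully open) to 255 (shut), set as the call begins (left out, the last holds). The fingers move at their own pace and stop on an object; "grip_force" is the grip in N (left out, the last holds). Time passes only in rows, so rows that repeat a pose let the fingers close. It gives the time, the measured TCP pose, the force and the opening at its end, in the units of the state.
- r.get_state(): the state, without advancing time (a new reading comes with each control period).
- r.snapshot(name): name is "scene" or "top" or "wrist"; returns a dict with "img" (480x640x3 uint8, blue, green, red), "intrinsics" (3x3 intrinsics, pixels), "extrinsics" (4x4, takes a point from camera to world coordinates); the wrist camera has in their place "tool_from_camera" (4x4, takes a point from camera to tool coordinates, whose origin is the TCP and whose axes are the flange's). Camera axes: x right, y down, z forward; pixel columns grow to the right and rows downward; lengths in m; the calibration is good to about 2 mm. The wrist camera is an equidistant fisheye: a pixel r from the principal point sees the ray r / f radians off the axis. A picture is of the moment at which its call begins: read the wrist's pose just before it. There is no depth.
- r.finish_job(): hands the job in, once; it reports no verdict.
Trained networks look in a picture, given as the dict that the camera call returned (one of the last four; its "shot" number tells which), for a name from the list of things; names that differ only in an ending like _2 or _b are one class to them, and where a whole thing is asked for, a point or a joint stands for the part that bears it (a point fixed in the world has none). Each returns a list of dicts, best first, with "p" (0 to 1); they miss things now and then, are a little off and sometimes report something else, mostly with a low value. They report only what shows in the picture. A call takes as long as a camera call.
- r.spot_in(picture, label): "xyz" ([x, y, z] in m, in world coordinates, good to about 4 mm: the middle of the surface that is visible of it).
- r.spot_point(picture, label): "xyz" ([x, y, z] in m, in world coordinates, good to about 4 mm: a listed point, or the origin of a listed thing).
The state is a dict: "clock": time; "q": joint angles; "qd": joint speeds; "joint_torque": joint torques, N m; "tool_pos": TCP position; "eef_rot": TCP orientation; "contact_force": force on the tool from outside, world axes, zero at the start; "moment": the same for the moment, N m; "opening": opening from 0.0 (shut) to 1.0 (fully open).
Only numpy, scipy, OpenCV 4.12 (cv2) and the standard library are available. Lean on these libraries where they do the work, as an engineer would, in place of code of your own. Each camera call takes 0.05 s, during which the arm holds its last target.

## Working session

There is one attempt and no reset: what is moved stays moved. The work goes in short steps, Python scripts to look and compute and a tool call to move; the robot and the scene stay as the last step left them, time stands still between calls to the robot, and variables do not carry over. Pictures are saved under pics/ and viewed, and the job is handed in when it is done.

Besides the shell and the picture viewer there is one more tool, called after "Call:" in YAML: its name, and indented under it one key for each argument. carry_out: Moves the arm, as the interface text tells. Its arguments: {"type":"object","properties":{"commands":{"type":"array","items":{"type":"array","items":{"type":"number"}}},"fingers":{"type":"number"},"grip_force":{"type":"number"}},"required":["commands"]}

```bash
mkdir -p pics
cat > h.py <<'E'
import numpy as np,cv2
from plant import r
from scipy.spatial.transform import Rotation as R
L=["station","lane_mouth","doorway","drop_edge","flap_edge","spent_rack_mid","full_rack_mid","tube_rack_mid","screw_cap_mid"]
E
python3 - <<'E'
from h import *
s=r.get_state()
print({k:np.round(v,3) for k,v in s.items()})
for c in ["scene","top"]:
    p=r.snapshot(c); cv2.imwrite(f"pics/{c}0.png",p["img"])
    print(c,np.round(p["intrinsics"],1).tolist(),np.round(p["extrinsics"],3).tolist())
    for l in L:
        print(l,[(np.round(d["xyz"],4).tolist(),round(d["p"],2)) for d in r.spot_point(p,l)[:2]])
E
```

```text
{'clock': np.float64(0.0), 'q': array([ 1.236,  0.69 , -0.195,  1.566,  0.157,  0.903, -0.215]), 'qd': array([-0.   ,  0.001,  0.001,  0.001,  0.001,  0.   ,  0.001]), 'joint_torque': array([-0.0000e+00, -5.2755e+01, -1.2670e+00, -1.5343e+01, -5.3000e-02,
        7.0000e-03,  0.0000e+00]), 'tool_pos': array([ 0.225, -0.582,  0.238]), 'eef_rot': array([ 0.983,  0.183, -0.   , -0.001]), 'contact_force': array([-1.045, -0.599, -0.52 ]), 'moment': array([ 0.006, -0.037, -0.02 ]), 'opening': np.float64(1.004)}
scene [[433.9, 0.0, 329.2], [0.0, 433.9, 232.3], [0.0, 0.0, 1.0]] [[-0.39, 0.749, -0.536, 1.036], [0.921, 0.309, -0.238, 0.197], [-0.013, -0.586, -0.81, 0.755], [0.0, 0.0, 0.0, 1.0]]
station [([0.6074, -0.1407, 0.1534], 0.59)]
lane_mouth []
doorway [([0.6073, -0.1408, 0.1493], 0.6), ([0.7685, 0.2511, 0.2058], 0.25)]
drop_edge [([0.608, -0.1777, 0.1488], 0.7), ([0.6079, -0.1445, 0.1523], 0.25)]
flap_edge [([0.6072, -0.1413, 0.1488], 0.85)]
spent_rack_mid [([0.7579, 0.1206, 0.1558], 0.68), ([0.5646, 0.0864, 0.1707], 0.59)]
full_rack_mid []
tube_rack_mid [([0.7692, 0.2535, 0.2046], 0.84)]
screw_cap_mid [([0.7594, 0.1209, 0.156], 0.73)]
top [[560.1, 0.0, 320.9], [0.0, 560.1, 245.8], [0.0, 0.0, 1.0]] [[-0.022, -0.979, 0.204, 0.443], [-1.0, 0.023, -0.001, -0.006], [-0.003, -0.204, -0.979, 1.065], [0.0, 0.0, 0.0, 1.0]]
station [([0.6062, -0.1357, 0.0003], 0.66)]
lane_mouth [([0.6052, -0.016, 0.1478], 0.61)]
doorway [([0.6069, -0.1415, 0.1499], 0.75)]
drop_edge []
flap_edge [([0.6102, -0.1416, 0.1528], 0.49)]
spent_rack_mid [([0.5583, 0.0867, 0.1721], 0.7)]
full_rack_mid [([0.7591, -0.0555, 0.1669], 0.94)]
tube_rack_mid [([0.7675, 0.2492, 0.2034], 0.72)]
screw_cap_mid [([0.7604, 0.1187, 0.1545], 0.94)]
```

View pics/scene0.png

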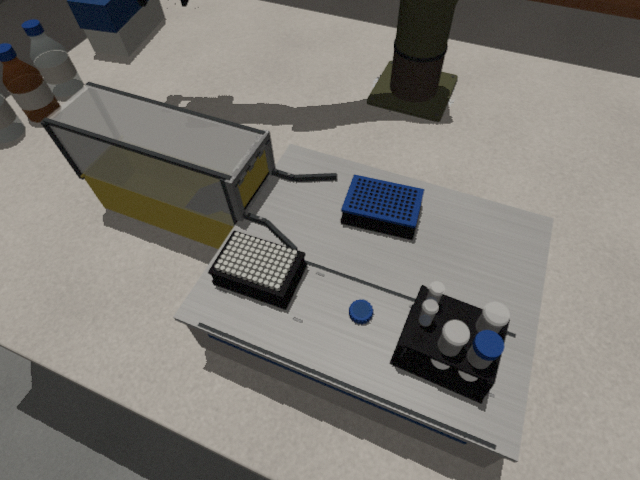

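View pics/top0.png

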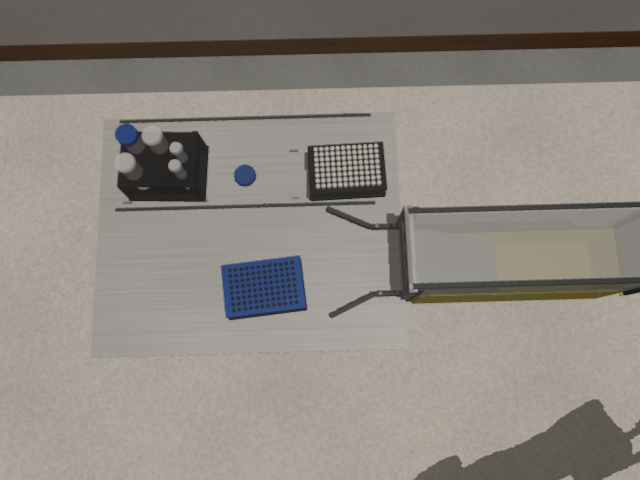

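The scene picture shows the spent rack at about (383,205), with the rails and flap to its left. In the top view the rack is at (264,287), the rail mouths are at (328,209) and (332,315), and the doorway is at about (405,255). Next I'll measure the corners.

```bash
cat >> h.py <<'E'
def ray(p,u,v,z):
    K=p["intrinsics"];E=np.array(p["extrinsics"])
    d=E[:3,:3]@np.linalg.inv(K)@np.array([u,v,1.]);o=E[:3,3]
    return o+d*(z-o[2])/d[2]
def proj(p,X):
    E=np.linalg.inv(p["extrinsics"]);c=E[:3,:3]@np.array(X)+E[:3,3];q=np.array(p["intrinsics"])@c;return q[:2]/q[2]
def blue(p):
    hsv=cv2.cvtColor(p["img"],cv2.COLOR_BGR2HSV)
    m=cv2.inRange(hsv,(100,120,50),(130,255,255))
    m=cv2.morphologyEx(m,cv2.MORPH_CLOSE,np.ones((7,7)))
    cs,_=cv2.findContours(m,cv2.RETR_EXTERNAL,cv2.CHAIN_APPROX_NONE)
    return cs
def rack(p,z=0.19,amin=1500):
    for c in blue(p):
        if cv2.contourArea(c)<amin: continue
        w=np.array([ray(p,u,v,z)[:2] for u,v in c[:,0,:]])
        (cx,cy),(a,b),t=cv2.minAreaRect((w*1000).astype(np.float32))
        if a>b: a,b=b,a; t-=90
        t=(t+90)%180-90
        print("rack",cx,cy,a,b,"yaw deg",t, "px",c[:,0].mean(0), "area",cv2.contourArea(c))
E
python3 - <<'E'
from h import *
for c in ["top","scene"]:
    p=r.snapshot(c);print(c);rack(p)
    if c=="top":
        for z,pts in [(0.15,[(104,112),(396,112),(407,355),(95,355)]),(0.164,[(328,209),(332,315),(375,226),(375,294),(117,209),(375,203)]),(0.249,[(404,207),(411,290)])]:
            for q in pts: print(z,q,np.round(ray(p,*q,z),4))
        im=cv2.resize(p["img"][180:340,200:450],None,fx=3.2,fy=3.2,interpolation=cv2.INTER_CUBIC)
    else: im=cv2.resize(p["img"][120:300,180:440],None,fx=3,fy=3,interpolation=cv2.INTER_CUBIC)
    cv2.imwrite(f"pics/{c}z.png",im)
E
```

```text
top
rack 562.9991455078125 85.248291015625 82.65361785888672 124.9972152709961 yaw deg 6.067904472351074 px [262.88627451 286.63921569] area 4010.5
0.15 (104, 112) [0.8835 0.3688 0.15  ]
0.15 (396, 112) [ 0.8712 -0.1443  0.15  ]
0.15 (407, 355) [ 0.4524 -0.1411  0.15  ]
0.15 (95, 355) [0.4636 0.3595 0.15  ]
0.164 (328, 209) [ 0.6937 -0.0203  0.164 ]
0.164 (332, 315) [ 0.5178 -0.0223  0.164 ]
0.164 (375, 226) [ 0.6628 -0.0974  0.164 ]
0.164 (375, 294) [ 0.55   -0.0926  0.164 ]
0.164 (117, 209) [0.702  0.3315 0.164 ]
0.164 (375, 203) [ 0.7023 -0.099   0.164 ]
0.249 (404, 207) [ 0.6706 -0.1337  0.249 ]
0.249 (411, 290) [ 0.5446 -0.1373  0.249 ]
scene
rack 564.9630126953125 88.18341827392578 86.3664779663086 125.2600326538086 yaw deg 6.1102752685546875 px [383.64485981 200.54205607] area 2743.0
```

View pics/topz.png

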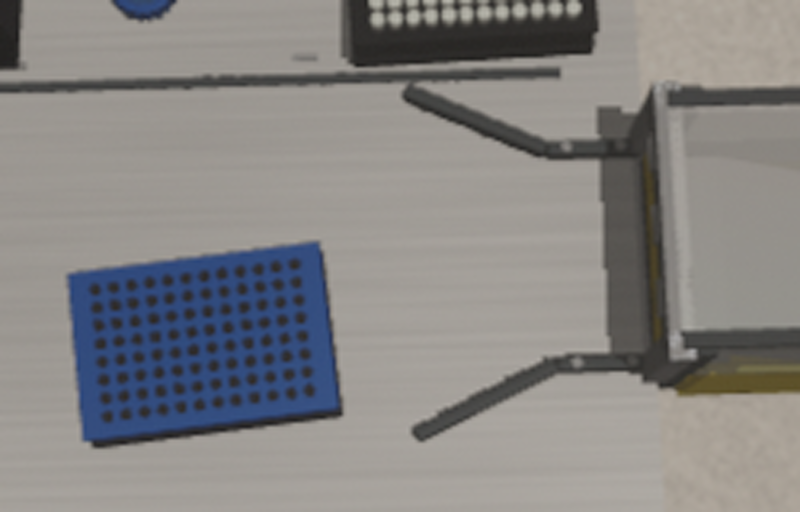

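View pics/scenez.png

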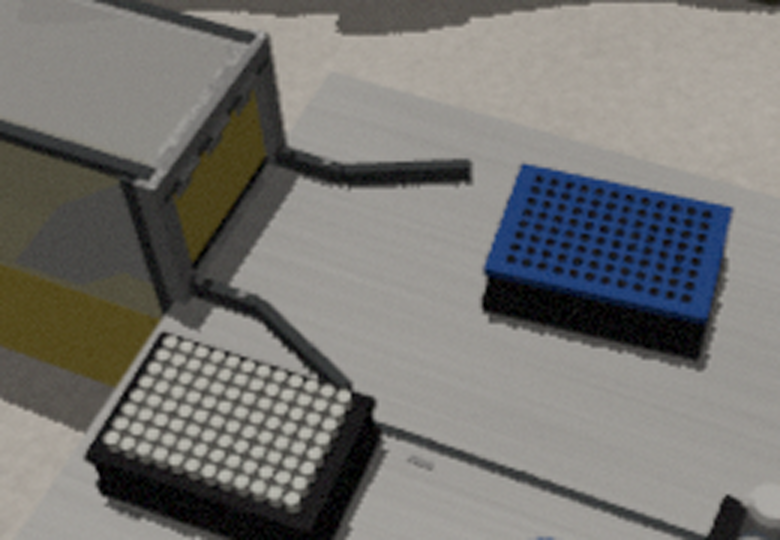

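```bash
cat >> h.py <<'E'
def Rt(head,lean):
    # head: world heading deg of tool x when pointing down; lean: turn about tool y afterwards (deg)
    h=np.radians(head);x=np.array([np.cos(h),np.sin(h),0]);z=np.array([0,0,-1.]);y=np.cross(z,x)
    return R.from_matrix(np.c_[x,y,z])*R.from_rotvec([0,lean,0],degrees=True)
def rel(p,head,lean=0,p0=None,R0=None):
    s=r.get_state()
    if p0 is None:p0=s["tool_pos"]
    if R0 is None:R0=R.from_quat(s["eef_rot"])
    T=Rt(head,lean);d=R0.inv().apply(np.array(p)-p0);w=(R0.inv()*T).as_rotvec(degrees=True)
    print(np.round(d,4).tolist(),np.round(w,2).tolist())
E
python3 - <<'E'
from h import *
rel((.225,-.583,.30),21.1); rel((.35,-.25,.33),14); rel((.48,.087,.33),6.1)
E
```

```text
[-0.0003, -0.0001, -0.0613] [0.0, -0.0, 0.04]
[0.2363, -0.2656, -0.0913] [0.0, -0.0, 7.14]
[0.4791, -0.5331, -0.0913] [0.0, -0.0, 15.04]
```

Call:
carry_out:
  commands:
    - [0.0, 0.0, -0.03, 0, 0, 0]
    - [0.01, -0.01, -0.065, 0, 0, 0]
    - [0.04, -0.045, -0.09, 0, 0, 1]
    - [0.07, -0.08, -0.091, 0, 0, 2]
    - [0.1, -0.113, -0.091, 0, 0, 3]
    - [0.13, -0.146, -0.091, 0, 0, 4]
    - [0.163, -0.18, -0.091, 0, 0, 5]
    - [0.196, -0.216, -0.091, 0, 0, 6]
    - [0.229, -0.252, -0.091, 0, 0, 7]
    - [0.262, -0.288, -0.091, 0, 0, 8]
    - [0.295, -0.325, -0.091, 0, 0, 9]
    - [0.328, -0.362, -0.091, 0, 0, 10]
  fingers: 52

```text
clock: 2.3
tool_pos: [0.4012, -0.1253, 0.3301]
eef_rot: [0.995, 0.096, 0.0, 0.0]
contact_force: [0.8, -1.0, -0.3]
opening: 0.8
```

Run:
```python
from h import *
s=r.get_state();print(s["clock"],np.round(s["q"],2),np.round(s["tool_pos"],4),s["opening"])
rel((.48,.087,.33),6.1);rel((.48,.087,.22),6.1)
```

```text
2.3 [ 0.4   0.3  -0.27  2.    0.11  0.85 -1.31] [ 0.4012 -0.1253  0.3301] 0.8001525491225452
[0.1181, -0.1932, 0.0] [0.04, -0.05, 4.97]
[0.118, -0.1933, 0.11] [0.04, -0.05, 4.97]
```

Call:
carry_out:
  commands:
    - [0.024, -0.038, 0.0, 0, 0, 1]
    - [0.048, -0.077, 0.0, 0, 0, 2]
    - [0.071, -0.116, 0.01, 0, 0, 3]
    - [0.094, -0.154, 0.03, 0, 0, 4]
    - [0.11, -0.18, 0.06, 0, 0, 4.5]
    - [0.118, -0.193, 0.1, 0, 0, 5]
    - [0.118, -0.193, 0.13, 0, 0, 5]
    - [0.118, -0.193, 0.15, 0, 0, 5]
    - [0.118, -0.193, 0.158, 0, 0, 5]
    - [0.118, -0.193, 0.16, 0, 0, 5]
    - [0.118, -0.193, 0.16, 0, 0, 5]

```text
clock: 3.4
tool_pos: [0.4799, 0.0851, 0.1703]
eef_rot: [0.999, 0.053, 0.001, -0.0]
contact_force: [-0.1, 0.3, 0.6]
opening: 0.792
```

Run:
```python
from h import *
s=r.get_state();print(s["clock"],np.round(s["q"],2),np.round(s["tool_pos"],4),s["opening"],s["contact_force"])
for c in ["top","scene"]:
    p=r.snapshot(c); cv2.imwrite(f"pics/{c}1.png",p["img"])
rel((.508,.087,.17),6.1);rel((.5525,.087,.17),0.7)
```

```text
3.4 [-0.14  0.63 -0.21  2.04  0.26  0.49 -2.  ] [0.4799 0.0851 0.1703] 0.791571441380647 [-0.06501791  0.27858107  0.63203559]
[0.0279, 0.0011, 0.0009] [-0.01, -0.14, 0.01]
[0.0722, 0.0059, 0.001] [-0.02, -0.13, 5.41]
```

View pics/scene1.png

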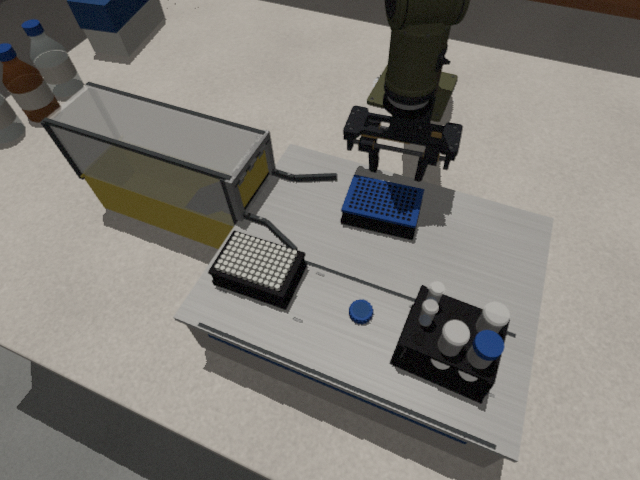

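View pics/top1.png

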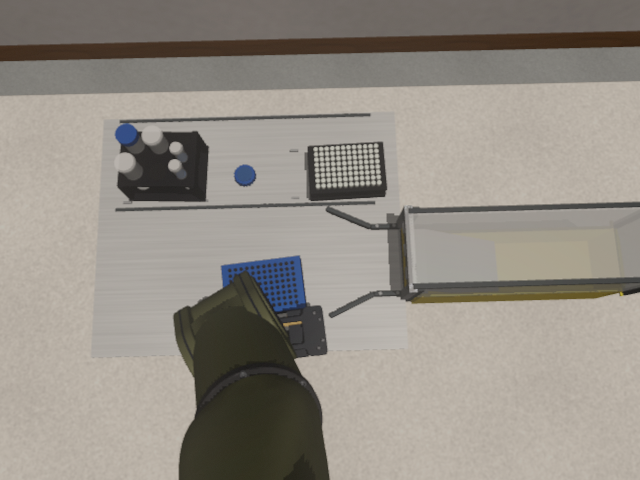

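The fingertips, at about (375,165) and (422,170) in the scene view, stand behind the rack's robot-side face without touching it. Next is a gentle side push of about 42 mm, squaring the rack to the lane.

Call:
carry_out:
  commands:
    - [0.01, 0.0, 0.001, 0, 0, 0]
    - [0.02, 0.001, 0.001, 0, 0, 0]
    - [0.026, 0.001, 0.001, 0, 0, 0]
    - [0.029, 0.001, 0.001, 0, 0, 0]
    - [0.032, 0.001, 0.001, 0, 0, 0]
    - [0.035, 0.001, 0.001, 0, 0, 0.3]
    - [0.039, 0.002, 0.001, 0, 0, 0.8]
    - [0.043, 0.002, 0.001, 0, 0, 1.4]
    - [0.047, 0.003, 0.001, 0, 0, 2]
    - [0.051, 0.003, 0.001, 0, 0, 2.6]

```text
clock: 4.5
tool_pos: [0.5306, 0.0874, 0.1687]
eef_rot: [1.0, 0.03, -0.0, 0.0]
contact_force: [-0.8, 0.9, -0.1]
opening: 0.795
```

Run:
```python
from h import *
s=r.get_state();print(s["clock"],np.round(s["tool_pos"],4),s["contact_force"])
p=r.snapshot("scene"); rack(p);cv2.imwrite("pics/scene2.png",p["img"])
rel((.5525,.087,.17),0.7)
```

```text
4.5 [0.5306 0.0874 0.1687] [-0.82942332  0.89236299 -0.09436885]
rack 584.5446166992188 86.13679504394531 87.78108215332031 125.45794677734375 yaw deg 3.510835647583008 px [378.38139535 209.15348837] area 2895.5
[0.0209, 0.0018, -0.0012] [-0.01, -0.07, 2.74]
```

View pics/scene2.png

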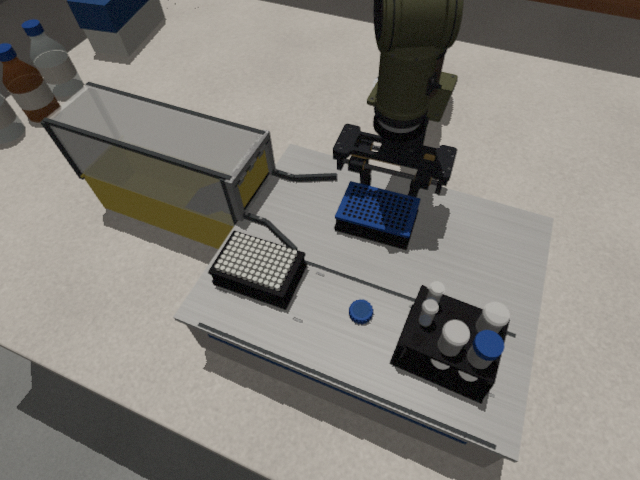

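The rack has moved to about (378,209) in the scene view, and both fingers are still on its face. Its yaw is now 3.5°. I'll continue.

Call:
carry_out:
  commands:
    - [0.004, 0.0, -0.001, 0, 0, 0.6]
    - [0.008, 0.001, -0.001, 0, 0, 1.2]
    - [0.012, 0.001, -0.001, 0, 0, 1.8]
    - [0.016, 0.001, -0.001, 0, 0, 2.3]
    - [0.019, 0.001, -0.001, 0, 0, 2.7]
    - [0.0205, 0.001, -0.001, 0, 0, 2.8]
    - [0.0215, 0.001, -0.001, 0, 0, 2.8]
    - [0.0215, 0.001, -0.001, 0, 0, 2.8]
    - [0.01, 0.001, -0.001, 0, 0, 2.8]
    - [-0.015, 0.001, -0.001, 0, 0, 2.8]
    - [-0.04, 0.001, -0.005, 0, 0, 2.8]

```text
clock: 5.65
tool_pos: [0.4898, 0.084, 0.1735]
eef_rot: [1.0, 0.006, 0.0, -0.0]
contact_force: [-0.7, 0.4, 0.1]
opening: 0.797
```

Run:
```python
from h import *
s=r.get_state();print(s["clock"],np.round(s["tool_pos"],4),s["contact_force"])
p=r.snapshot("scene"); rack(p)
rel((.50,.12,.30),25);rel((.59,.22,.30),90);rel((.59,.22,.30),90,-30)
```

```text
5.65 [0.4898 0.084  0.1735] [-0.65934287  0.35744849  0.09013085]
rack 606.220947265625 84.47252655029297 86.70777893066406 125.50882720947266 yaw deg 0.8020054697990417 px [373.2037037  217.99074074] area 3043.0
[0.0152, -0.0363, -0.1263] [0.03, 0.36, -24.2]
[0.1066, -0.135, -0.127] [-0.19, 0.34, -89.2]
[0.1066, -0.135, -0.127] [-23.48, -23.29, -86.91]
```

Call:
carry_out:
  commands:
    - [0.0, 0.0, -0.04, 0, 0, 0]
    - [0.0, 0.0, -0.085, 0, 0, -6]
    - [0.01, -0.02, -0.125, 0, 0, -14]
    - [0.02, -0.04, -0.15, 0, 0, -22]
    - [0.035, -0.06, -0.155, 0, 0, -30]
    - [0.05, -0.08, -0.156, 0, 0, -38]
    - [0.065, -0.1, -0.156, 0, 0, -46]
    - [0.08, -0.115, -0.156, 0, 0, -54]
    - [0.09, -0.125, -0.156, 0, 0, -62]
    - [0.1, -0.13, -0.156, 0, 0, -70]
    - [0.105, -0.133, -0.156, 0, 0, -78]
    - [0.107, -0.135, -0.156, 0, 0, -86]
  fingers: 139

```text
clock: 6.9
tool_pos: [0.5963, 0.2206, 0.3294]
eef_rot: [0.725, 0.689, 0.0, 0.0]
contact_force: [-0.3, 0.3, 0.3]
opening: 0.455
```

Run:
```python
from h import *
s=r.get_state();print(s["clock"],np.round(s["q"],2),np.round(s["tool_pos"],4),s["opening"])
print(np.round(Rt(90.7,-30).as_matrix(),2).tolist())
for y,z in ((.20,.33),(.2,.26),(.19,.168)): rel((.597,y,z),90.7,-30)
```

```text
6.9 [-0.09  0.67 -0.65  1.39  0.42  1.21 -0.83] [0.5963 0.2206 0.3294] 0.4554116584320916
[[-0.01, 1.0, 0.01], [0.87, 0.01, -0.5], [-0.5, 0.0, -0.87]]
[-0.0205, 0.0018, -0.0006] [-0.95, -29.99, -3.58]
[-0.0205, 0.0017, 0.0694] [-0.95, -29.99, -3.58]
[-0.0305, 0.0022, 0.1614] [-0.95, -29.99, -3.58]
```

Call:
carry_out:
  commands:
    - [-0.005, 0.0, 0.0, 0, -5, -1]
    - [-0.01, 0.001, 0.0, -0.3, -11, -2]
    - [-0.015, 0.001, 0.0, -0.6, -18, -3]
    - [-0.02, 0.002, 0.005, -0.9, -25, -3.6]
    - [-0.022, 0.002, 0.02, -0.9, -30, -3.6]
    - [-0.024, 0.002, 0.04, -0.9, -30, -3.6]
    - [-0.026, 0.002, 0.06, -0.9, -30, -3.6]
    - [-0.027, 0.002, 0.08, -0.9, -30, -3.6]
    - [-0.027, 0.002, 0.09, -0.9, -30, -3.6]

```text
clock: 7.8
tool_pos: [0.5957, 0.1927, 0.2379]
eef_rot: [0.68, 0.686, -0.184, 0.183]
contact_force: [0.0, -0.7, 0.3]
opening: 0.455
```

Run:
```python
from h import *
s=r.get_state();print(s["clock"],np.round(s["q"],2),np.round(s["tool_pos"],4),s["contact_force"])
for c in ["top","scene"]:
    p=r.snapshot(c); cv2.imwrite(f"pics/{c}3.png",p["img"])
for y,z in ((.19,.168),(.16,.168),(.14,.168)): rel((.597,y,z),90.7,-30)
```

```text
7.8 [-0.39  0.86 -0.45  1.37  0.71  1.44 -1.02] [0.5957 0.1927 0.2379] [ 0.00632839 -0.73449447  0.29635277]
[0.0328, 0.0015, 0.0624] [-0.31, 0.09, -0.16]
[0.0069, 0.0013, 0.0775] [-0.31, 0.09, -0.16]
[-0.0104, 0.0012, 0.0875] [-0.31, 0.09, -0.16]
```

View pics/scene3.png

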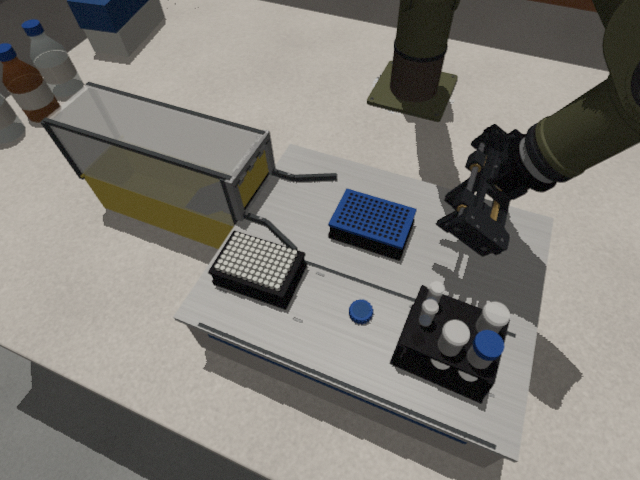

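View pics/top3.png

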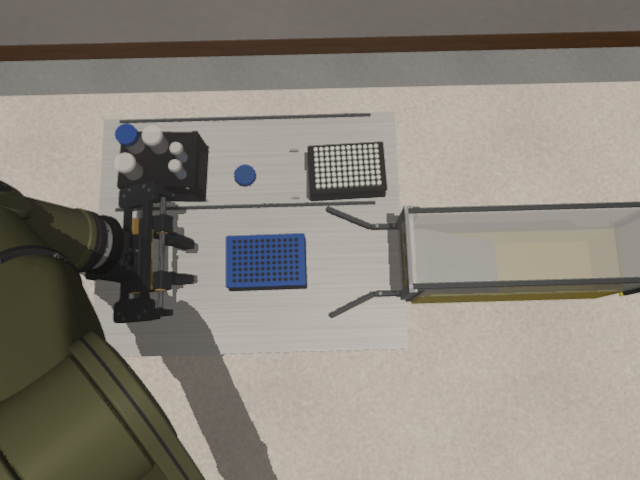

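The fingers hang behind the rack at (185,240)–(185,280) in the top view, and the gripper body is about 25 mm clear of the tube rack. The rack sits squarely in line with the lane at (266,262).

Call:
carry_out:
  commands:
    - [0.001, -0.001, 0.012, 0, 0, 0]
    - [0.005, -0.001, 0.03, 0, 0, 0]
    - [0.01, -0.001, 0.047, 0, 0, 0]
    - [0.014, -0.001, 0.06, 0, 0, 0]
    - [0.016, -0.001, 0.068, 0, 0, 0]
    - [0.0185, -0.001, 0.0705, 0, 0, 0]
    - [0.0185, -0.001, 0.0705, 0, 0, 0]

```text
clock: 8.6
tool_pos: [0.5953, 0.1745, 0.1694]
eef_rot: [0.68, 0.686, -0.183, 0.183]
contact_force: [-0.3, -0.5, 0.2]
opening: 0.452
```

Run:
```python
from h import *
s=r.get_state();print(s["clock"],np.round(s["tool_pos"],4),s["contact_force"])
p=r.snapshot("top"); rack(p); cv2.imwrite("pics/top4.png",p["img"])
p=r.snapshot("scene");rack(p); cv2.imwrite("pics/scene4.png",p["img"])
for x,y in ((.596,.154),(.596,.12),(.597,.08)): rel((x,y,.168),90.7,-30)
```

```text
8.6 [0.5953 0.1745 0.1694] [-0.26331912 -0.49835693  0.18866841]
rack 604.3561401367188 80.66521453857422 82.89326477050781 123.84224700927734 yaw deg 0.7717370986938477 px [265.58267717 260.72834646] area 3890.0
rack 606.4573364257812 84.68008422851562 86.40958404541016 125.66674041748047 yaw deg 0.4148845076560974 px [373.2037037  218.09722222] area 3042.0
[-0.017, 0.0003, 0.0121] [-0.14, -0.04, -0.24]
[-0.0465, 0.0, 0.0291] [-0.14, -0.04, -0.24]
[-0.0811, 0.0008, 0.049] [-0.14, -0.04, -0.24]
```

View pics/scene4.png

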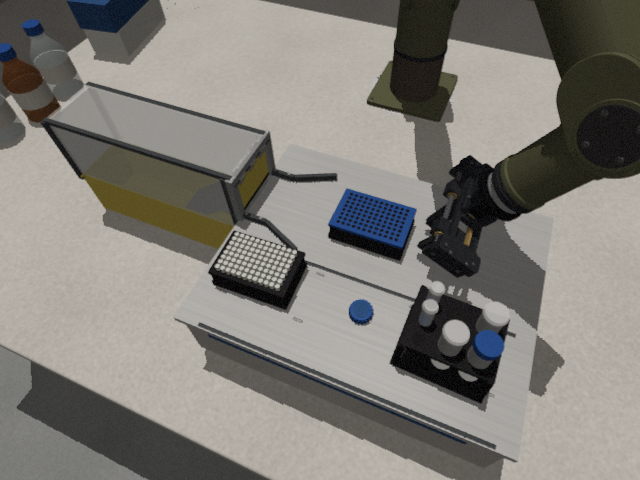

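View pics/top4.png

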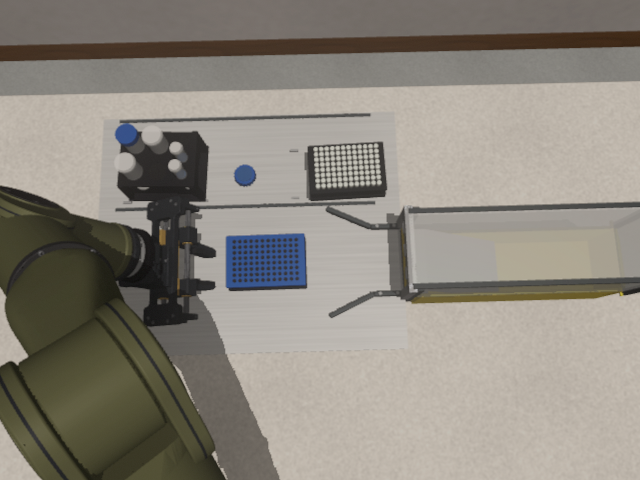

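Call:
carry_out:
  commands:
    - [-0.0052, 0, 0.003, 0, 0, 0]
    - [-0.0095, 0, 0.0055, 0, 0, 0]
    - [-0.013, 0, 0.0075, 0, 0, 0]
    - [-0.0156, 0, 0.009, 0, 0, 0]
    - [-0.0182, 0, 0.0105, 0, 0, 0]
    - [-0.0217, 0, 0.0125, 0, 0, 0]
    - [-0.026, 0, 0.015, 0, 0, 0]
    - [-0.0303, 0, 0.0175, 0, 0, 0]
    - [-0.0346, 0, 0.02, 0, 0, 0]
    - [-0.039, 0, 0.0225, 0, 0, 0]
    - [-0.0433, 0, 0.025, 0, 0, 0]
    - [-0.0476, 0, 0.0275, 0, 0, 0]

```text
clock: 9.9
tool_pos: [0.5956, 0.1187, 0.1694]
eef_rot: [0.681, 0.685, -0.183, 0.183]
contact_force: [-0.2, 0.4, 0.2]
opening: 0.452
```

Run:
```python
from h import *
s=r.get_state();print(s["clock"],np.round(s["tool_pos"],4),s["contact_force"])
p=r.snapshot("top"); rack(p); cv2.imwrite("pics/top5.png",p["img"])
rel((.597,.06,.169),90.7,-30)
```

```text
9.9 [0.5956 0.1187 0.1694] [-0.15584538  0.38881085  0.19924199]
rack 604.3533325195312 44.8375244140625 82.85201263427734 125.26947784423828 yaw deg 0.8259196877479553 px [288.59448819 260.27559055] area 3897.0
[-0.0493, 0.001, 0.0292] [-0.24, 0.09, -0.29]
```

View pics/top5.png

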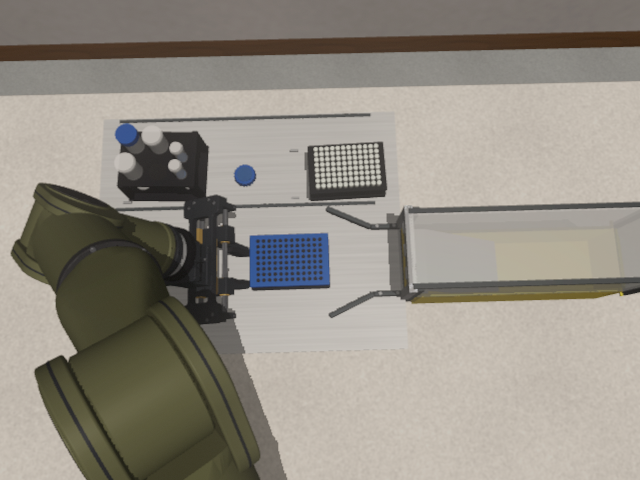

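The rack is moving straight, at (289,260) with yaw 0.8°, and is centred on the rail mouth (rows 209–315).

Call:
carry_out:
  commands:
    - [-0.0043, 0, 0.0025, 0, 0, 0]
    - [-0.0087, 0, 0.005, 0, 0, 0]
    - [-0.013, 0, 0.0075, 0, 0, 0]
    - [-0.0173, 0, 0.01, 0, 0, 0]
    - [-0.0217, 0, 0.0125, 0, 0, 0]
    - [-0.026, 0.0005, 0.015, 0, 0, 0]
    - [-0.0303, 0.0005, 0.0175, 0, 0, 0]
    - [-0.0346, 0.0005, 0.02, 0, 0, 0]
    - [-0.039, 0.0005, 0.0225, 0, 0, 0]
    - [-0.0433, 0.001, 0.025, 0, 0, 0]
    - [-0.0476, 0.001, 0.0275, 0, 0, 0]
    - [-0.052, 0.001, 0.03, 0, 0, 0]

```text
clock: 11.15
tool_pos: [0.5971, 0.0587, 0.1694]
eef_rot: [0.681, 0.685, -0.183, 0.183]
contact_force: [0.3, 1.7, -0.3]
opening: 0.457
```

Call:
carry_out:
  commands:
    - [-0.0043, 0, 0.0025, 0, 0, 0]
    - [-0.0087, 0, 0.005, 0, 0, 0]
    - [-0.013, 0, 0.0075, 0, 0, 0]
    - [-0.0173, 0, 0.01, 0, 0, 0]
    - [-0.0217, 0, 0.0125, 0, 0, 0]
    - [-0.026, 0.0005, 0.015, 0, 0, 0]
    - [-0.0303, 0.0005, 0.0175, 0, 0, 0]
    - [-0.0346, 0.0005, 0.02, 0, 0, 0]

```text
clock: 11.95
tool_pos: [0.5978, 0.0187, 0.1694]
eef_rot: [0.681, 0.685, -0.183, 0.183]
contact_force: [-0.5, 1.1, -0.3]
opening: 0.454
```

Run:
```python
from h import *
s=r.get_state();print(s["clock"],np.round(s["q"],2),np.round(s["tool_pos"],4),s["contact_force"])
p=r.snapshot("top"); rack(p); cv2.imwrite("pics/top6.png",p["img"])
rel((.597,-.02,.168),90.7,-30)
```

```text
11.95 [-0.15  0.85 -0.4   1.66  0.86  1.14 -1.02] [0.5978 0.0187 0.1694] [-0.47651637  1.05989755 -0.28449226]
rack 606.8074951171875 -55.31947326660156 83.58106994628906 125.08269500732422 yaw deg 0.7498986124992371 px [351.5       257.4015748] area 3913.0
[-0.0316, -0.001, 0.0201] [-0.24, 0.09, -0.29]
```

View pics/top6.png

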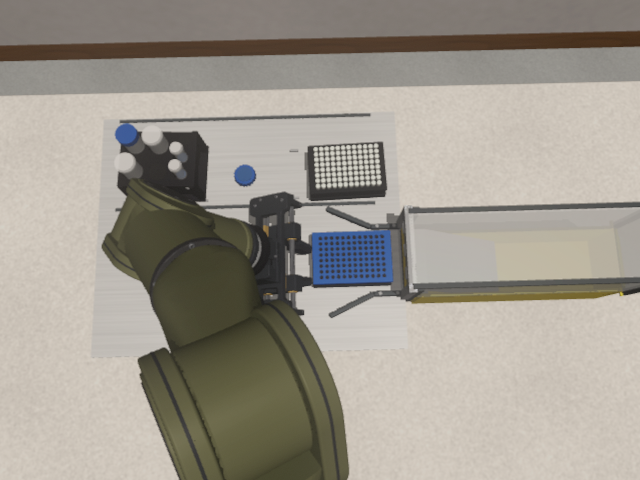

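The rack is in the lane at (351,257), centred and square. I'll continue through the flap.

Call:
carry_out:
  commands:
    - [-0.0043, 0, 0.0025, 0, 0, 0]
    - [-0.0087, 0, 0.005, 0, 0, 0]
    - [-0.013, 0, 0.0075, 0, 0, 0]
    - [-0.0173, 0, 0.01, 0, 0, 0]
    - [-0.0217, 0, 0.0125, 0, 0, 0]
    - [-0.026, 0, 0.015, 0, 0, 0]
    - [-0.0303, 0, 0.0175, 0, 0, 0]
    - [-0.0346, 0, 0.02, 0, 0, 0]
    - [-0.039, 0, 0.0225, 0, 0, 0]
    - [-0.0433, 0, 0.025, 0, 0, 0]
    - [-0.0476, 0, 0.0275, 0, 0, 0]
    - [-0.052, 0, 0.03, 0, 0, 0]

```text
clock: 13.2
tool_pos: [0.5982, -0.0413, 0.1694]
eef_rot: [0.68, 0.685, -0.183, 0.183]
contact_force: [0.6, 0.4, -0.7]
opening: 0.453
```

Run:
```python
from h import *
s=r.get_state();print(s["clock"],np.round(s["q"],2),np.round(s["tool_pos"],4),s["contact_force"])
for c in ["top","scene"]:
    p=r.snapshot(c); cv2.imwrite(f"pics/{c}7.png",p["img"]);rack(p,amin=500)
rel((.5975,-.12,.168),90.7,-30)
```

```text
13.2 [-0.06  0.84 -0.38  1.7   0.91  1.08 -0.97] [ 0.5982 -0.0413  0.1694] [ 0.61834825  0.36593253 -0.71527386]
rack 607.0807495117188 -88.86741638183594 73.64118194580078 84.0417709350586 yaw deg -89.38733994960785 px [372.66137566 256.75132275] area 2283.5
rack 752.4408569335938 300.847900390625 37.67231750488281 44.13677215576172 yaw deg 79.08707427978516 px [487.95348837 344.56976744] area 691.0
rack 608.6707153320312 -105.79961395263672 88.20703887939453 100.37263488769531 yaw deg 1.4654889106750488 px [269.84302326 185.49418605] area 1840.0
rack 252.20135498046875 -794.3788452148438 98.9898910522461 223.63888549804688 yaw deg -35.940582275390625 px [91.97222222 13.47222222] area 960.0
[-0.0665, -0.001, 0.0403] [-0.25, 0.08, -0.3]
```

View pics/scene7.png

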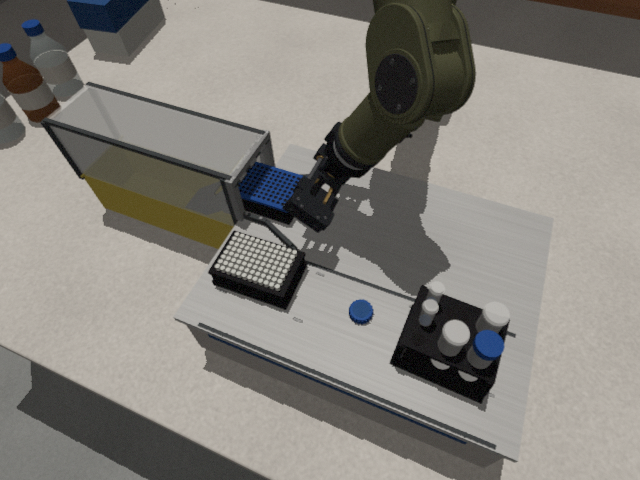

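View pics/top7.png

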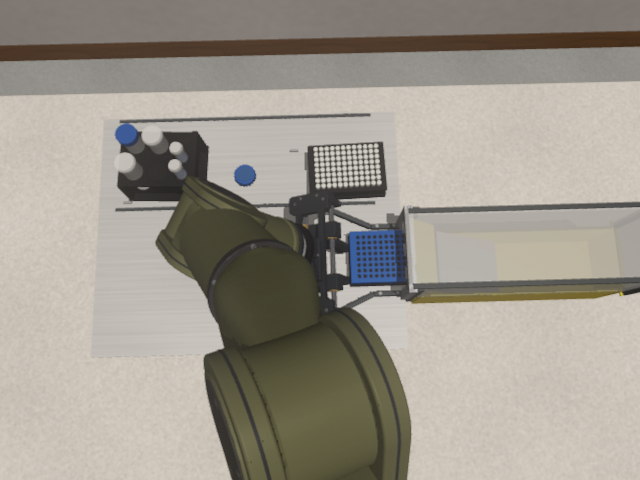

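The rack is half through the flap at (373,257) in the top view. The jambs and lintel are clear, and the full rack is untouched at (346,170).

Call:
carry_out:
  commands:
    - [-0.0043, 0, 0.0025, 0, 0, 0]
    - [-0.0087, 0, 0.005, 0, 0, 0]
    - [-0.013, 0, 0.0075, 0, 0, 0]
    - [-0.0173, 0, 0.01, 0, 0, 0]
    - [-0.0217, 0, 0.0125, 0, 0, 0]
    - [-0.026, 0, 0.015, 0, 0, 0]
    - [-0.0303, 0, 0.0175, 0, 0, 0]
    - [-0.0346, 0, 0.02, 0, 0, 0]
    - [-0.039, 0, 0.0225, 0, 0, 0]
    - [-0.0433, 0, 0.025, 0, 0, 0]

```text
clock: 14.3
tool_pos: [0.5986, -0.0913, 0.1695]
eef_rot: [0.681, 0.685, -0.183, 0.183]
contact_force: [0.2, 1.4, -0.2]
opening: 0.456
```

Run:
```python
from h import *
s=r.get_state();print(s["clock"],np.round(s["q"],2),np.round(s["tool_pos"],4),s["contact_force"])
for c in ["top","scene"]:
    p=r.snapshot(c); cv2.imwrite(f"pics/{c}8.png",p["img"])
    im=p["img"][150:340,280:560] if c=="top" else p["img"][80:280,40:380]
    cv2.imwrite(f"pics/{c}8z.png",cv2.resize(im,None,fx=2.3,fy=2.3,interpolation=cv2.INTER_CUBIC))
```

```text
14.3 [ 0.01  0.83 -0.37  1.73  0.94  1.04 -0.93] [ 0.5986 -0.0913  0.1695] [ 0.24315423  1.3852005  -0.20505928]
```

View pics/scene8z.png

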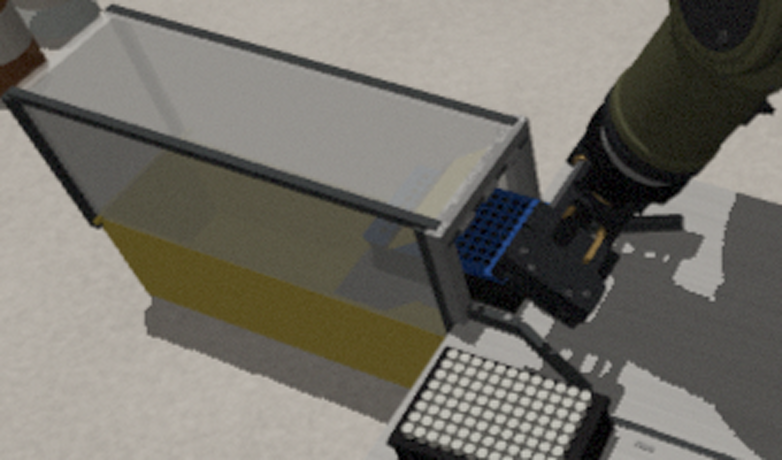

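View pics/top8z.png

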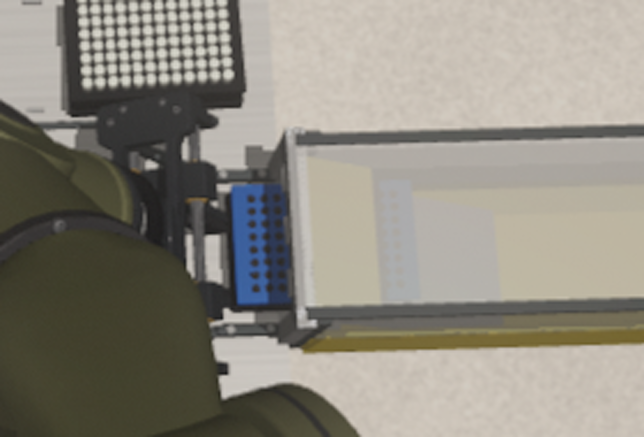

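The rack is mostly through the flap, with its trailing blue edge at about (233,245) in the zoomed top view. The gripper stays clear of the lintel and the full rack. About 18–25 mm remain, so I'll go slower.

Call:
carry_out:
  commands:
    - [-0.0035, 0, 0.002, 0, 0, 0]
    - [-0.0069, 0, 0.004, 0, 0, 0]
    - [-0.0095, 0, 0.0055, 0, 0, 0]
    - [-0.0121, 0, 0.007, 0, 0, 0]
    - [-0.0147, 0, 0.0085, 0, 0, 0]
    - [-0.0173, 0, 0.01, 0, 0, 0]
    - [-0.019, 0, 0.011, 0, 0, 0]
    - [-0.0208, 0, 0.012, 0, 0, 0]
    - [-0.0208, 0, 0.012, 0, 0, 0]

```text
clock: 15.3
tool_pos: [0.5986, -0.1156, 0.1695]
eef_rot: [0.681, 0.685, -0.183, 0.183]
contact_force: [-0.3, 0.2, 0.4]
opening: 0.458
```

Run:
```python
from h import *
s=r.get_state();print(s["clock"],np.round(s["tool_pos"],4),s["contact_force"])
for c in ["top","scene"]:
    p=r.snapshot(c)
    im=p["img"][150:340,280:560] if c=="top" else p["img"][80:280,40:380]
    cv2.imwrite(f"pics/{c}9z.png",cv2.resize(im,None,fx=2.3,fy=2.3,interpolation=cv2.INTER_CUBIC))
```

```text
15.3 [ 0.5986 -0.1156  0.1695] [-0.27620879  0.19610519  0.39973254]
```

View pics/scene9z.png

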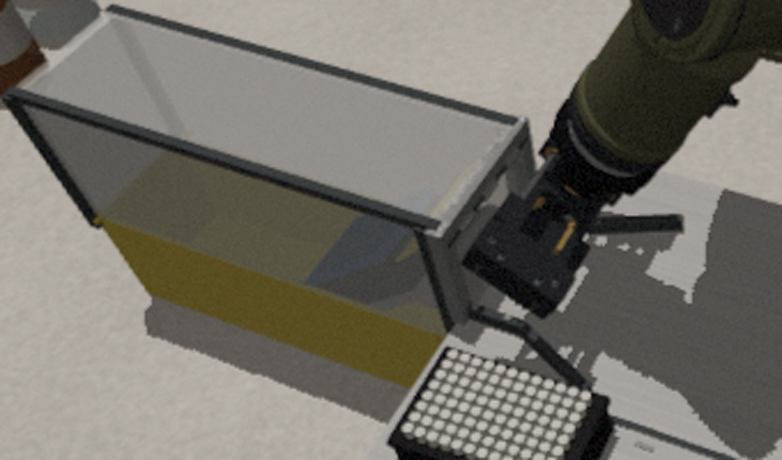

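View pics/top9z.png

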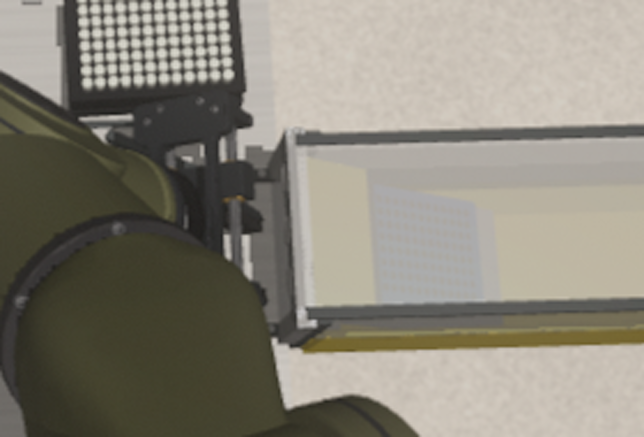

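The rack has tipped onto the ramp and is sliding down inside the hood, at (360,255) in the scene zoom. I'll draw the fingers back.

Call:
carry_out:
  commands:
    - [0.0087, 0, -0.005, 0, 0, 0]
    - [0.0217, 0, -0.0125, 0, 0, 0]
    - [0.039, 0, -0.0225, 0, 0, 0]
    - [0.056, 0, -0.0325, 0, 0, 0]
    - [0.074, 0, -0.0425, 0, 0, 0]
    - [0.089, 0, -0.055, 0, 0, 0]
    - [0.1, 0, -0.075, 0, 0, 0]
    - [0.1, 0, -0.1, 0, 0, 0]
    - [0.1, 0, -0.12, 0, 0, 0]
    - [0.1, 0, -0.13, 0, 0, 0]
    - [0.1, 0, -0.13, 0, 0, 0]

```text
clock: 16.5
tool_pos: [0.5983, 0.0389, 0.233]
eef_rot: [0.68, 0.686, -0.181, 0.184]
contact_force: [0.0, 0.5, 0.3]
opening: 0.454
```

Run:
```python
from h import *
s=r.get_state();print(s["clock"],np.round(s["tool_pos"],4),s["contact_force"])
for c in ["top","scene"]:
    p=r.snapshot(c); cv2.imwrite(f"pics/{c}10.png",p["img"])
    for l in ["spent_rack_mid","flap_edge","full_rack_mid","tube_rack_mid","screw_cap_mid"]:
        print(l,[(np.round(d["xyz"],4).tolist(),round(d["p"],2)) for d in r.spot_point(p,l)[:2]])
    im=p["img"][150:340,280:560] if c=="top" else p["img"][80:280,40:380]
    cv2.imwrite(f"pics/{c}10z.png",cv2.resize(im,None,fx=2.3,fy=2.3,interpolation=cv2.INTER_CUBIC))
```

```text
16.5 [0.5983 0.0389 0.233 ] [0.04824612 0.45314335 0.30139934]
spent_rack_mid []
flap_edge [([0.6072, -0.1416, 0.1529], 0.66)]
full_rack_mid [([0.7573, -0.054, 0.1676], 0.68)]
tube_rack_mid [([0.7659, 0.2507, 0.2025], 0.81)]
screw_cap_mid []
spent_rack_mid []
flap_edge [([0.6081, -0.1419, 0.1514], 0.58)]
full_rack_mid [([0.749, -0.0516, 0.1685], 0.89), ([0.7604, 0.1215, 0.1544], 0.72)]
tube_rack_mid [([0.7656, 0.251, 0.2031], 0.81)]
screw_cap_mid [([0.7598, 0.1241, 0.1532], 0.85)]
```

View pics/scene10z.png

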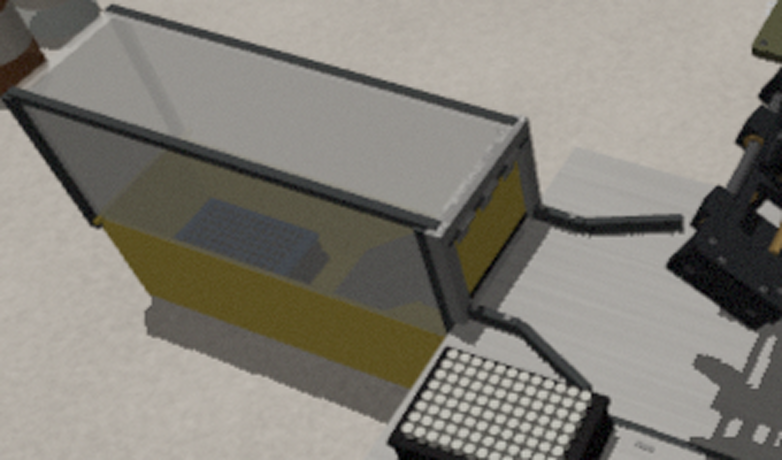

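View pics/top10.png

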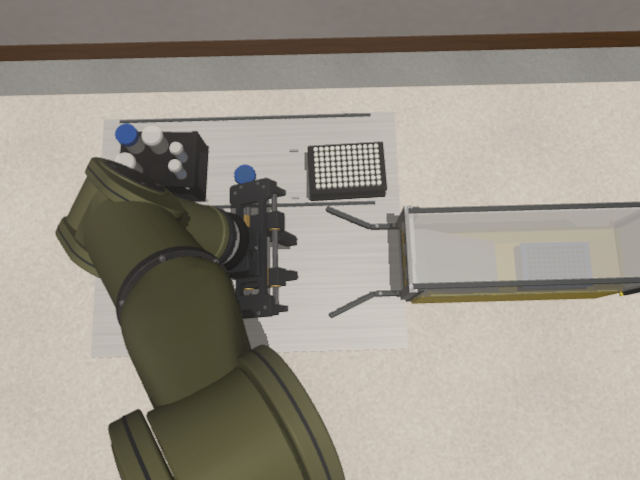

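The rack lies in the bin at (555,262) in the top view, the flap is shut and the neighbours look unmoved. I'll check that by image difference and then hand in.

Run:
```python
from h import *
a=cv2.imread("pics/scene0.png");b=r.snapshot("scene")["img"]
for n,(x0,x1,y0,y1) in dict(full=(205,310,230,310),cap=(345,378,295,327),tube=(392,515,275,400),flap=(220,275,130,225)).items():
    print(n,cv2.absdiff(a,b)[y0:y1,x0:x1].mean(), np.round(cv2.phaseCorrelate(*[cv2.cvtColor(i[y0:y1,x0:x1],6).astype(np.float32) for i in(a,b)]),2) if 0 else "")
s=r.get_state();print(s["clock"],s["tool_pos"],np.abs(s["qd"]).max(),s["contact_force"])
r.finish_job()
```

```text
full 9.771428571428572 
cap 9.920454545454545 
tube 15.671024390243902 
flap 8.578755980861244 
17.15 [0.59775109 0.03665735 0.23194019] 0.0037592794526457654 [ 0.55550497 -0.20096874  0.00799006]
the job is handed in; nothing more can be done
```

Run:
```python
import cv2,numpy as np
for c,reg in (("scene",dict(full=(205,310,230,310),cap=(345,378,295,327),tube=(392,515,275,400),bench=(100,200,250,330))),("top",dict(full=(305,390,140,200),tube=(115,210,120,165)))):
    a,b=[cv2.cvtColor(cv2.imread(f"pics/{c}{i}.png"),6).astype(np.float32) for i in(0,10)]
    for n,(x0,x1,y0,y1) in reg.items():
        t=a[y0:y1,x0:x1];m=cv2.matchTemplate(b[y0-6:y1+6,x0-6:x1+6],t,cv2.TM_CCOEFF_NORMED)
        print(c,n,np.abs(t-b[y0:y1,x0:x1]).mean(),"shift",np.array(cv2.minMaxLoc(m)[3])-6,m.max())
```

```text
scene full 9.732262 shift [0 0] 0.99808276
scene cap 9.750947 shift [0 0] 0.9987255
scene tube 15.509463 shift [0 0] 0.92153716
scene bench 12.321 shift [0 0] 0.9944739
top full 25.53 shift [0 0] 0.99938774
top tube 22.108772 shift [0 0] 0.99034655
```

The spent tip rack is in the bin, the flap is shut behind it, and the job was handed in at 17.15 s of the 48 s allowed.

**What I did:** I pushed the rack about 42 mm sideways with both fingertips and squared it to the lane. Then I pushed it from behind at about 50 mm/s, with the fingers leaning 30° forward. It went down the lane and through the flap, and it slid down the ramp by itself. I then drew the fingers back clear of everything.

**Last checks:**
- **Rack and flap:** the pictures show the rack lying flat in the bin. Both cameras put the flap's lower edge where it was when shut.
- **Neighbours:** matching the first and last pictures showed 0 pixels of shift for the full rack, tube rack and screw cap. The cap was checked in the scene view only, because the arm was close to it in the top view.
- **Forces:** the wrist readings at the end of each move stayed under 2 N. I took no readings during the moves.

**Disagreements:**
- **Full rack:** the network placed it about 8–10 mm off in the last scene picture. The image match and the top view both show it unmoved, so I took that as detector error.
- **Brightness difference:** the plain brightness comparison did not come out at zero. An untouched patch of bench differed by a similar amount (12 levels in the scene view), so I put it down to lighting and arm shadow.

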